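# Load a label roll and click its guide home

## Task

Load the label roll holder: take the narrower of the two label rolls out of the blue rack and hang it by its core on the holder's steel spindle, then take the red grip and slide the guide towards the roll, past the click of the yellow wide-roll notch, until its ball clicks into the green narrow-roll notch. Finish still holding the red grip, with the guide resting in the green notch, so that its clamp screw can be tightened; leave the wide roll in the rack and everything else where it stands.

Things in the scene. Friction and masses are not known exactly. Their poses are not given: they have to be found in the camera images.
- roll_holder: Label roll holder, fixed to the bench: grey base plate 124 x 364 x 12 mm, origin at the centre of its underside, y along its length. An aluminium cheek plate (70 mm wide, top at z 108 mm) stands near its +y end, inner face at y = +140 mm; the sliding guide starts near its -y end. The base's rail and carriage stay below z = 57 mm
- spindle_tip (a point): centre of the spindle's free end, in the holder's frame at (0, 58, 100) mm, axes as the holder's. The steel spindle, 26 mm in diameter, runs level from here along +y, 82 mm to the fixed cheek. A roll that hangs on it rests 7 mm low: roll centre at holder z = 93 mm, clear of the base
- guide (a joint): travel of the guide along the holder's rail, m: 0 at the -y end, growing towards the roll (+y), at most 0.1645; starts at 0 to 0.03. Sliding drags with 1 to 3 N. A sprung ball on the carriage drops into notches of a bar at the front: yellow (wide rolls) at 0.134, green (narrow rolls) at 0.160. Within 4 mm of a notch the ball pulls the guide to its centre with up to 5 N; getting out takes about 8 N
- guide_grip: red round plastic handle (turns freely) on the guide, 24 mm in diameter, 64 mm tall; origin at the centre of its foot (z = 42 mm), top at z = 106 mm, axes as the holder's; at holder x = +2 mm, y = -130 mm + travel. The guide's slotted cheek (70 mm wide, top at z 108 mm, lets the spindle through) has its inner face 55 mm ahead (+y) of it
- narrow_roll: narrow roll of blank white labels on a brown core: 100 mm in diameter, 50 mm wide, hole 40 mm, 0.2 to 0.35 kg. Origin at its centre, y along its axis (which way along it means nothing). It lies on its rim in the rack's V trough, axis level, centre 69 mm above the bench, either place
- wide_roll: wide roll of labels, 76 mm wide, otherwise alike; lies in the rack's other place and stays there
- roll_rack: blue sheet-metal rack, 244 x 104 mm, V trough along its x, up to z 46 mm; origin at the centre of its underside. The rolls' centres lie near x = +62 and -62 mm, axes along its x
- mug: blue and white mug, bystander, 92 mm tall
- tape_measure: yellow and black tape measure, bystander, 62 mm tall
- clear_tape: roll of clear tape, bystander, 48 mm tall

How it is judged:
By the outcome, as a careful person would: the job done as asked, in the order asked, and still so for the second after the job is handed in, while the arm keeps its last pose, push and grip.
It also fails if it takes over 64 s, if anything falls off the work surface, if the arm or the gripper's body presses on something with over 40 N, if the wrist force passes 120 N, or if a joint passes its speed limit or range.

## Robot

A 6-joint arm with a two-finger parallel gripper is mounted at the origin on a cart in front of the work surface, level with it; the furniture and walls round the work are solid. World frame = base frame: x ahead of the robot, y to its left, z up, the work surface at z = 0. Lengths are in m, angles in rad, forces in N, time in s.
With the tool pointing down it reaches from about 0.325 to 1 m from the base axis. Payload 5.1 kg.
Tool frame: the origin (TCP) lies midway between the tips of the shut fingers; the grasp point (between the pads) lies 19 mm behind it; z points along the fingers, y is the line along which they close (so a half turn about z gives the same grasp; the last joint's range is limited). The gripper opens to 85 mm and grips with 20 to 120 N. Pads are 22 mm wide; open, the fingers measure 114 mm over their backs; the gripper's body (76 mm by 85 mm) begins 54 mm behind the grasp point. The pads swing forward as they close: fully open they stand 13 mm farther back than shut.
Start: joints at [1.211, 0.124, 1.65, -0, 1.367, -0.083], TCP at [0.178, 0.625, 0.231] pointing down, gripper open.
Joint ranges: [-2.61, 2.61], [-1.02, 2.33], [0.03, 2.71], [-1.35, 4.49], [0.32, 2.68], [-2.91, 2.91]. Speed limits (rad/s): [2.57, 2.57, 3.14, 3.14, 3.14, 3.14].

## Interface

Orientations are given as a rotation vector (axis times angle).
In Python, from rig import r gives the robot as it stands.
- The arm moves only by the shell command python3 -m inch 'ROWS' [FORCE]. ROWS is JSON, a list of rows, each an object with "angular": the turn, a rotation vector about the tool's x, y, z in rad, a list of three; "linear": the shift along the tool's x, y, z in mm, a list of three; "claw": the finger opening in mm, from 0 to 85.4. In form: [{"angular": [wx, wy, wz], "linear": [tx, ty, tz], "claw": claw}, ...]. A call has 1 to 10 rows; each row shifts and turns the commanded pose from where the row before left it, along the tool's axes as they then stand; what a row does not reach is not made up. A row lasts 1/8 s, in which the tool goes at most 62.5 mm and 10.7 degrees, less where a joint would pass 70% of its speed; a pose out of reach is approached as far as the arm can. A call is refused whole if a number of a shift passes 62.5 or a number of a turn 0.188, either way. A call with a gripper value outside its range is refused whole. The fingers move at their own pace and stop on an object; FORCE is the grip in N (left out, the last holds). Time passes only in rows, so rows that do not move let the fingers close. It gives the time, the measured TCP pose, the force, the opening and the grip force at its end, in the units of the state.
- r.read_state(): the state, without advancing time (a new reading comes with each control period).
- r.grab_frame(name): name is "scene" or "top" or "wrist"; returns a dict with "image" (384x512x3 uint8, blue, green, red), "z_map" (384x512 float32, m along the optical axis (not along the pixel's ray), 0 where there is no reading), "vfov" (degrees; the focal length in pixels is half the picture's height over the tangent of half this angle, whatever the lens; pixels are square), "cx", "cy" (the principal point, pixels), "dist" ([k1, k2, p1, p2, k3] as OpenCV has them; the pictures are not rectified), "origin" and "rotation" of the camera in the world; the wrist camera has in their place "mount" (4x4, takes a point from camera to tool coordinates, whose origin is the TCP and whose axes are the flange's). Camera axes: x right, y up, looking along -z (the intrinsics and any distortion apply to the point x, -y, -z); pixel columns grow to the right and rows downward; lengths in m; the calibration is good to about 2 mm. A picture is of the moment at which its call begins: read the wrist's pose just before it.
- r.close_job(): hands the job in; it is judged then, once.
The state is a dict: "t": time; "joints": joint angles; "joint_velocities": joint speeds; "joint_efforts": joint torques, N m; "tool_pos": TCP position; "ee_rot": TCP orientation; "wrist_force": force on the tool from outside, world axes, zero at the start; "wrist_torque": the same for the moment, N m; "opening": opening from 0.0 (shut) to 1.0 (fully open); "grip_force": force on a finger pad.
Only numpy, scipy, OpenCV 4.12 (cv2) and the standard library are available. Lean on these libraries where they do the work, as an engineer would, in place of code of your own. Each camera call takes 0.05 s, during which the arm holds its last target. There are 200 camera calls.

## Working session

There is one attempt and no reset: what is moved stays moved. The work goes in short steps, Python scripts to look and compute and a shell command to move; the robot and the scene stay as the last step left them, time stands still between calls to the robot, and variables do not carry over. Pictures are saved under pics/ and viewed, at most 10 in all, crops included, and the job is handed in when it is done.

```bash
mkdir -p pics; ls; cat > h.py <<'E'
import numpy as np, cv2
from rig import r
from scipy.spatial.transform import Rotation as R
def pts(f,uv,z=None):
    """pixel(s)-> world (static cams); z: depth or use map"""
    fo=f['image'].shape[0]/2/np.tan(np.radians(f['vfov'])/2)
    K=np.array([[fo,0,f['cx']],[0,fo,f['cy']],[0,0,1]])
    uv=np.asarray(uv,float).reshape(-1,1,2)
    n=cv2.undistortPoints(uv,K,np.array(f['dist'],float))[:,0]
    d=f['z_map'][uv[:,0,1].astype(int),uv[:,0,0].astype(int)] if z is None else np.full(len(n),z)
    pc=np.c_[n[:,0]*d,-n[:,1]*d,-d]
    return pc@np.array(f['rotation']).T+np.array(f['origin']),d
def cloud(f):
    v,u=np.mgrid[0:384,0:512]
    p,d=pts(f,np.c_[u.ravel(),v.ravel()]); return p.reshape(384,512,3),d.reshape(384,512)
E
python3 - <<'E'
from h import *
import pickle
fs={n:r.grab_frame(n) for n in('scene','top')}
pickle.dump(fs,open('f0.pkl','wb'))
for n,f in fs.items():
    print(n,f['vfov'],f['cx'],f['cy'],f['dist'],f['origin'],np.round(f['rotation'],3).tolist())
im=np.vstack([cv2.resize(fs[n]['image'],(400,300)) for n in fs])
cv2.imwrite('pics/a.png',cv2.resize(fs['top']['image'],(768,576)))
cv2.imwrite('pics/b.png',cv2.resize(fs['scene']['image'],(768,576)))
print(r.read_state())
E
```

```text
pics
scene 47.23343065546014 257.8889792740316 187.29010425763573 [-0.12253789  0.          0.          0.          0.        ] [-0.0958715  -0.48371131  0.6025317 ] [0.947, -0.484, -0.83]
top 44.70033405361163 249.62866263588091 186.68515304923508 [-0.12776527  0.          0.          0.          0.        ] [0.40952329 0.01853914 1.25440721] [0.078, -0.092, -1.582]
{'t': 0.1, 'joints': array([ 1.21138889e+00,  1.24430175e-01,  1.65155668e+00,  1.17563282e-05,
        1.36750966e+00, -8.26140455e-02]), 'joint_velocities': array([ 0.00024845, -0.00056101, -0.00099115, -0.00083193, -0.00266961,
       -0.0002587 ]), 'joint_efforts': array([ 5.84333193e-04, -4.24926424e+01, -3.66656256e+01, -5.23705921e-05,
        3.88707267e-03, -7.66799701e-06]), 'tool_pos': array([0.1774624 , 0.62472119, 0.23017086]), 'ee_rot': array([-4.33343813e-01, -3.11112782e+00,  2.91348370e-03]), 'wrist_force': array([ 0.2867906 , -0.34821472, -0.42546004]), 'wrist_torque': array([-0.00267774,  0.01197696, -0.05669696]), 'grip_force': 0.0, 'opening': 1.0026193066880171}
```

View pics/a.png

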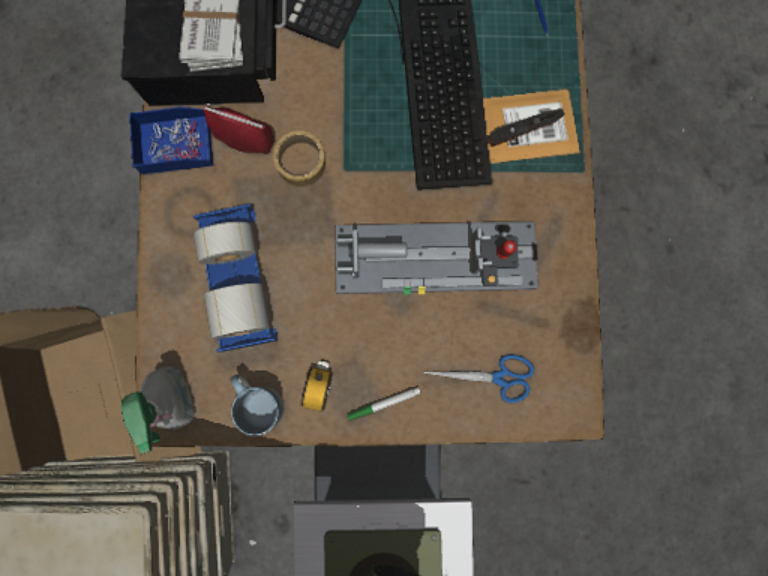

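View pics/b.png

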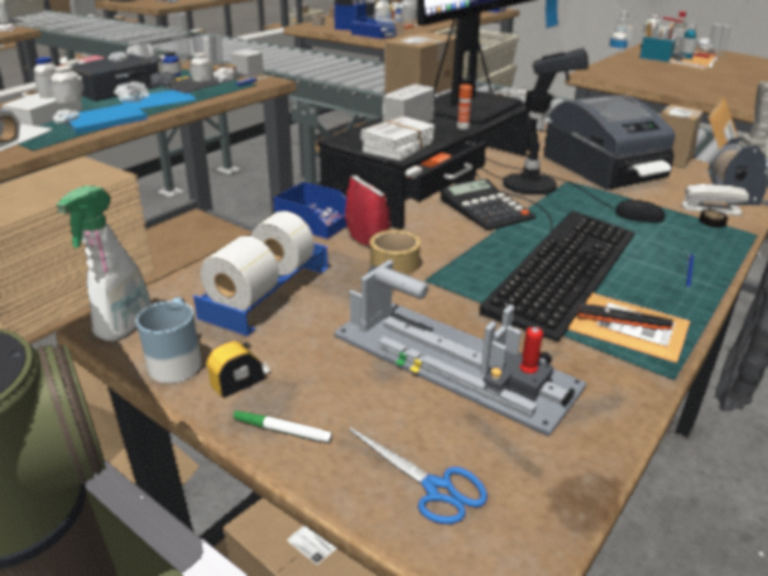

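Top view (768 px wide): narrow roll at (225,243), the far place; wide roll at (237,310); rack centre about (235,277). The holder's spindle is at (380,250), with its tip at about (407,250) pointing right, and the red grip is at (508,246). The scene view agrees.

```bash
sed -i "s/np.array(f\['rotation'\]).T/R.from_rotvec(f['rotation']).as_matrix().T/" h.py
python3 - <<'E'
from h import *
import pickle
fs=pickle.load(open('f0.pkl','rb'))
for n in fs:
    f=fs[n];P,d=cloud(f);ok=d>0
    hsv=cv2.cvtColor(f['image'],cv2.COLOR_BGR2HSV).astype(int);H,S,V=[hsv[...,i] for i in range(3)]
    x,y,z=P[...,0],P[...,1],P[...,2]
    print(n,'table z',np.median(z[ok&(abs(z)<.03)&(x>.3)&(x<.7)&(abs(y)<.3)]))
    ker=np.ones((3,3),np.uint8)
    # rolls: non-blue, region y .12...35, x .3...6 z>.06
    m=ok&(y>.1)&(y<.4)&(x>.3)&(x<.62)&(z>.085)&(z<.14)
    nc,lab,st,ce=cv2.connectedComponentsWithStats(m.astype(np.uint8))
    for i in range(1,nc):
        if st[i,4]<100: continue
        q=P[lab==i]; c,(w,h),a=cv2.minAreaRect((q[:,:2]*1000).astype(np.float32))
        print(' roll',st[i,4],np.round(c,1),np.round([w,h,a],1),'z99',np.percentile(q[:,2],99),'med',np.median(q,0))
    m=ok&(S>130)&((H<8)|(H>172))&(x>.3)&(x<.7)&(y<0.1)&(z>.02)&(z<.15)
    q=P[m]; t=q[q[:,2]>np.percentile(q[:,2],98)-.004]; print(' grip',len(q),'zmax',np.percentile(q[:,2],98),'xy',t.mean(0),t.min(0),t.max(0))
    m=ok&(x>.3)&(x<.62)&(y>-.3)&(y<.2)&(z>.006)&(z<.02)
    nc,lab,st,ce=cv2.connectedComponentsWithStats(cv2.morphologyEx(m.astype(np.uint8),cv2.MORPH_CLOSE,ker))
    i=1+np.argmax(st[1:,4]); q=P[(lab==i)&m];print(' base',cv2.minAreaRect((q[:,:2]*1000).astype(np.float32)),len(q))
    # spindle: points z~.1-.12 
    m=ok&(x>.35)&(x<.62)&(y>-.1)&(y<.15)&(z>.09)&(z<.13)
    nc,lab,st,ce=cv2.connectedComponentsWithStats(m.astype(np.uint8))
    i=1+np.argmax(st[1:,4]); q=P[(lab==i)]; print(' spindle blob',q.min(0),q.max(0),len(q))
    b=np.arange(np.floor(q[:,1].min()*100)/100,q[:,1].max(),.01)
    for y0 in b:
        s=q[(q[:,1]>=y0)&(q[:,1]<y0+.01)]
        if len(s)>3: print('   y%.3f n%d x %.4f..%.4f z95 %.4f  xtop %.4f'%(y0,len(s),s[:,0].min(),s[:,0].max(),np.percentile(s[:,2],95),s[s[:,2]>np.percentile(s[:,2],70),0].mean()))
st=r.read_state(); print(R.from_rotvec(st['ee_rot']).as_matrix().round(3)); print(r.grab_frame('wrist')['mount'])
E
```

```text
scene table z 0.0016811258233695447
 roll 1536 [533.7 250.9] [181.7  95.4   9.2] z99 0.12076401100318784 med [0.50183779 0.23353349 0.10675153]
 roll 667 [336.6 351.3] [43.5 78.7 80.7] z99 0.13911224779637796 med [0.32309094 0.34656081 0.11208521]
 roll 197 [325.4 208.5] [78.4 63.3 77.2] z99 0.094305108901573 med [0.33144375 0.22462375 0.08918205]
 grip 307 zmax 0.10582676614939612 xy [ 0.58179665 -0.22009494  0.10467847] [ 0.57433194 -0.22970186  0.10221263] [ 0.59334746 -0.20894427  0.10674525]
 base ((567.1536865234375, -103.94783020019531), (363.7949523925781, 105.25961303710938), 89.87249755859375) 2612
 spindle blob [ 0.54468087 -0.04547223  0.09006518] [0.61615047 0.05359789 0.11579286] 552
   y-0.050 n57 x 0.5674..0.5908 z95 0.1124  xtop 0.5792
   y-0.040 n49 x 0.5674..0.5895 z95 0.1136  xtop 0.5785
   y-0.030 n50 x 0.5677..0.5883 z95 0.1144  xtop 0.5804
   y-0.020 n48 x 0.5663..0.5874 z95 0.1140  xtop 0.5800
   y-0.010 n44 x 0.5666..0.5885 z95 0.1139  xtop 0.5797
   y0.000 n43 x 0.5673..0.5866 z95 0.1140  xtop 0.5792
   y0.010 n45 x 0.5673..0.5895 z95 0.1134  xtop 0.5782
   
[... 1276 characters left out ...]
.5956 z95 0.1138  xtop 0.5839
   y0.000 n40 x 0.5730..0.5958 z95 0.1139  xtop 0.5835
   y0.010 n40 x 0.5731..0.5957 z95 0.1148  xtop 0.5847
   y0.020 n40 x 0.5731..0.5956 z95 0.1141  xtop 0.5831
   y0.030 n68 x 0.5498..0.6179 z95 0.1127  xtop 0.5820
   y0.040 n68 x 0.5497..0.6184 z95 0.1113  xtop 0.5846
   y0.050 n5 x 0.5805..0.5901 z95 0.1104  xtop 0.5877
[[-0.962  0.273 -0.001]
 [ 0.273  0.962 -0.002]
 [ 0.    -0.002 -1.   ]]
[[ 6.50584415e-04  9.49502137e-01  3.13759891e-01  8.00834973e-02]
 [ 9.99999688e-01 -4.76920503e-04 -6.30250016e-04 -3.81511997e-04]
 [-4.48785212e-04  3.13760203e-01 -9.49502151e-01 -1.44142719e-01]
 [ 0.00000000e+00  0.00000000e+00  0.00000000e+00  1.00000000e+00]]
```

```bash
python3 -m inch '[{"angular":[0,0,0.185],"linear":[0,0,-20],"claw":85},{"angular":[0,0,0.185],"linear":[0,0,-20],"claw":85},{"angular":[0,0,0.185],"linear":[0,0,-20],"claw":85},{"angular":[0,0,0.185],"linear":[0,0,-20],"claw":85},{"angular":[0,0,0.185],"linear":[0,0,-20],"claw":85},{"angular":[0,0,0.185],"linear":[0,0,-20],"claw":85}]' 60
python3 -m inch '[{"angular":[0,0,0],"linear":[-43,35,0],"claw":85},{"angular":[0,0,0],"linear":[-43,35,0],"claw":85},{"angular":[0,0,0],"linear":[-43,35,0],"claw":85},{"angular":[0,0,0],"linear":[-43,35,0],"claw":85},{"angular":[0,0,0],"linear":[-43,35,0],"claw":85},{"angular":[0,0,0],"linear":[-43,35,0],"claw":85},{"angular":[0,0,0],"linear":[-43,35,0],"claw":85},{"angular":[0,0,0],"linear":[-43,35,0],"claw":85},{"angular":[0,0,0],"linear":[-43,35,0],"claw":85},{"angular":[0,0,0],"linear":[-43,35,0],"claw":85}]'
cat >> h.py <<'E'
def wrist():
    s=r.read_state(); f=r.grab_frame('wrist')
    M=np.array(f['mount']); Rt=R.from_rotvec(s['ee_rot']).as_matrix()
    f['origin']=s['tool_pos']+Rt@M[:3,3]; f['rotation']=R.from_matrix(Rt@M[:3,:3]).as_rotvec()
    return s,f
E
python3 - <<'E'
from h import *
s,f=wrist(); print(s['tool_pos'],R.from_rotvec(s['ee_rot']).as_matrix().round(3),s['joints'].round(2))
P,d=cloud(f);z=P[...,2];ok=d>0
m=ok&(z>.1)&(z<.14)
nc,lab,st,ce=cv2.connectedComponentsWithStats(m.astype(np.uint8))
for i in range(1,nc):
    if st[i,4]<300: continue
    q=P[lab==i]; print(st[i],cv2.minAreaRect((q[:,:2]*1000).astype(np.float32)),np.percentile(q[:,2],99))
cv2.imwrite('pics/c.png',f['image'])
E
```

```text
t: 0.9
tool_pos: [0.1776, 0.6251, 0.3514]
ee_rot: [2.015, 2.41, -0.001]
wrist_force: [-1.1, -1.1, -0.5]
opening: 0.997
grip_force: 0.0
t: 2.15
tool_pos: [0.6015, 0.2651, 0.3509]
ee_rot: [-2.008, -2.416, 0.001]
wrist_force: [0.0, 0.6, -0.2]
opening: 0.997
grip_force: 0.0
[0.60150151 0.26513858 0.35090825] [[-0.183  0.983 -0.001]
 [ 0.983  0.183 -0.   ]
 [ 0.    -0.001 -1.   ]] [0.33 0.09 1.48 0.   1.56 0.15]
[  15    0   69   55 1933] ((352.0482177734375, 363.28997802734375), (73.94483184814453, 45.6483154296875), 63.58346939086914) 0.13957937140365012
[ 452   69   60  203 3806] ((897.1621704101562, 278.8648376464844), (87.04594421386719, 284.84844970703125), 23.27370834350586) 0.1394004978831407
[ 240  121   42   66 2661] ((604.4874267578125, 265.9857482910156), (49.83605194091797, 81.12425994873047), 10.706499099731445) 0.12109262242353631
[ 129  122   69   65 4090] ((488.7203369140625, 244.08450317382812), (77.12614440917969, 80.65885162353516), 10.23255443572998) 0.12110431100706105
[ 387  163   65   76 1457] ((812.6666259765625, 246.01918029785156), (110.6160888671875, 22.300960540771484), 66.04454040527344) 0.11755522779689039
[ 193  297   50   58 1212] ((574.9808349609375, 6.646156311035156), (96.34146881103516, 68.27099609375), 74.14542388916016) 0.11520347621148404
```

View pics/c.png

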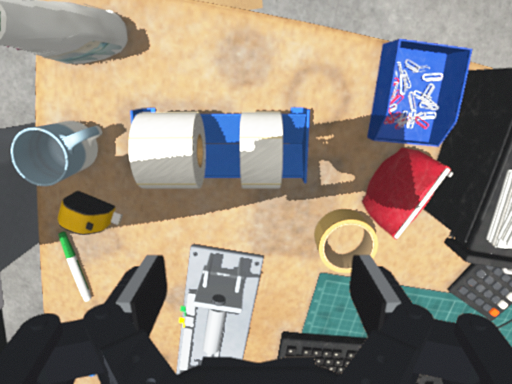

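Wrist view: the narrow roll is at (261,152), clear of the wide roll at (167,150). The measured width of 50 mm, yaw of 10.5° and top at about 0.12 m all fit. Descending to grasp the rim above the core.

```bash
python3 -m inch '[{"angular":[0,0,0],"linear":[0.4,3,50],"claw":85},{"angular":[0,0,0],"linear":[0,0,60],"claw":85},{"angular":[0,0,0],"linear":[0,0,60],"claw":85},{"angular":[0,0,0],"linear":[0,0,40],"claw":85},{"angular":[0,0,0],"linear":[0,0,30],"claw":85},{"angular":[0,0,0],"linear":[0,0,26],"claw":85},{"angular":[0,0,0],"linear":[0,0,0],"claw":85}]'
python3 -m inch '[{"angular":[0,0,0],"linear":[0,0,0],"claw":60},{"angular":[0,0,0],"linear":[0,0,0],"claw":52},{"angular":[0,0,0],"linear":[0,0,0],"claw":40},{"angular":[0,0,0],"linear":[0,0,0],"claw":40},{"angular":[0,0,0],"linear":[0,0,0],"claw":40},{"angular":[0,0,0],"linear":[0,0,0],"claw":40}]' 60
```

```text
t: 3.08
tool_pos: [0.6009, 0.2668, 0.0819]
ee_rot: [-2.006, -2.414, 0.009]
wrist_force: [0.0, -0.4, 0.7]
opening: 0.994
grip_force: 0.0
t: 3.82
tool_pos: [0.6047, 0.2679, 0.0876]
ee_rot: [2.007, 2.415, 0.005]
wrist_force: [0.2, -0.0, 7.3]
opening: 0.575
grip_force: 64.6
```

```bash
python3 -m inch '[{"angular":[0,0,0],"linear":[0,0,-10],"claw":40},{"angular":[0,0,0],"linear":[0,0,-30],"claw":40},{"angular":[0,0,0],"linear":[0,0,-40],"claw":40},{"angular":[0,0,0],"linear":[0,0,-40],"claw":40},{"angular":[0,0,0],"linear":[0,0,-30],"claw":40},{"angular":[0,0,0],"linear":[0,0,0],"claw":40}]' 
python3 -m inch '[{"angular":[0,0,-0.174],"linear":[0,0,0],"claw":40},{"angular":[0,0,-0.174],"linear":[0,0,0],"claw":40},{"angular":[0,0,-0.174],"linear":[0,0,0],"claw":40},{"angular":[0,0,-0.174],"linear":[0,0,0],"claw":40},{"angular":[0,0,-0.174],"linear":[0,0,0],"claw":40},{"angular":[0,0,-0.174],"linear":[0,0,0],"claw":40},{"angular":[0,0,-0.174],"linear":[0,0,0],"claw":40},{"angular":[0,0,-0.174],"linear":[0,0,0],"claw":40},{"angular":[0,0,0],"linear":[0,0,0],"claw":40},{"angular":[0,0,0],"linear":[0,0,0],"claw":40}]'
python3 - <<'E'
from h import *
s,f=wrist(); print(s['tool_pos'],R.from_rotvec(s['ee_rot']).as_matrix().round(3),s['joints'].round(2),s['opening'],s['wrist_force'])
g=r.grab_frame('scene')
cv2.imwrite('pics/d.png',np.hstack([f['image'],g['image']])[:, :][:, :1024] if 0 else cv2.resize(np.hstack([f['image'],g['image']]),(800,300)))
P,d=cloud(f);z=P[...,2];x=P[...,0];y=P[...,1]
# measure holder from wrist: spindle points
m=(d>0)&(x>.45)&(x<.7)&(y<.06)&(y>-.3)&(z>.09)&(z<.13)
nc,lab,st,ce=cv2.connectedComponentsWithStats(m.astype(np.uint8))
for i in range(1,nc):
    if st[i,4]<150: continue
    q=P[lab==i]; print(st[i],q.min(0),q.max(0))
# held roll
g=r.grab_frame('top')
P,d=cloud(g); m=(d>0)&(abs(P[...,0]-s['tool_pos'][0])<.1)&(abs(P[...,1]-s['tool_pos'][1])<.1)&(P[...,2]>.2)&(P[...,2]<.28)
hs=cv2.cvtColor(g['image'],cv2.COLOR_BGR2HSV); m&=(hs[...,2]>120)
q=P[m]; print(len(q), q.min(0) if len(q) else 0,q.max(0) if len(q) else 0)
E
```

```text
t: 4.58
tool_pos: [0.6044, 0.2679, 0.2384]
ee_rot: [2.006, 2.414, 0.007]
wrist_force: [-0.0, -0.3, -2.5]
opening: 0.572
grip_force: 63.8
t: 5.82
tool_pos: [0.6026, 0.2672, 0.2335]
ee_rot: [0.004, -3.139, 0.001]
wrist_force: [-0.1, -1.1, -1.8]
opening: 0.575
grip_force: 63.7
[0.60260619 0.26723088 0.23353848] [[-1.    -0.003 -0.003]
 [-0.003  1.    -0.001]
 [ 0.003 -0.001 -1.   ]] [ 0.34  0.14  1.62 -0.    1.38 -1.24] 0.5746004567359723 [-0.05929342 -1.12047048 -1.80392534]
[   0  122   29   80 1598] [0.54880592 0.0328884  0.09000124] [0.6195524  0.05242914 0.11253017]
1 [0.57760171 0.29195553 0.25281356] [0.57760171 0.29195553 0.25281356]
```

View pics/d.png

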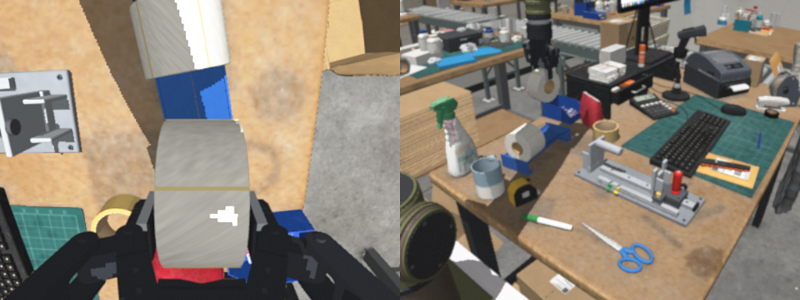

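Left panel: the roll is held squarely between the fingers. Right panel: the wide roll is still in the rack. Now measuring the held roll in the tool frame.

```bash
python3 - <<'E'
from h import *
s,f=wrist(); T=s['tool_pos'];print(T)
P,d=cloud(f); Q=(P-T)@R.from_rotvec(s['ee_rot']).as_matrix()
hs=cv2.cvtColor(f['image'],cv2.COLOR_BGR2HSV)
m=(d>0)&(abs(Q[...,0])<.07)&(abs(Q[...,1])<.024)&(Q[...,2]>-.05)&(Q[...,2]<.08)&(hs[...,1]<60)&(hs[...,2]>90)
m=cv2.erode(m.astype(np.uint8),np.ones((3,3)))>0
q=Q[m]; print(len(q),q.min(0),q.max(0))
from scipy.optimize import least_squares
F=least_squares(lambda p:np.hypot(q[:,0]-p[0],q[:,2]-p[1])-.05,[0,.016],loss='soft_l1',f_scale=.001)
print('roll centre tool x,z',F.x,np.abs(F.fun).mean())
g=r.grab_frame('scene');P,d=cloud(g); Q=(P-T)@R.from_rotvec(s['ee_rot']).as_matrix()
hs=cv2.cvtColor(g['image'],cv2.COLOR_BGR2HSV)
m=(d>0)&(abs(Q[...,0])<.08)&(abs(Q[...,1])<.04)&(Q[...,2]>-.05)&(Q[...,2]<.08)&(hs[...,1]<60)&(hs[...,2]>90)
q=Q[m];print('scene',len(q),np.percentile(q,[2,50,98],axis=0))
E
```

```text
[0.603082   0.26740354 0.23478392]
19326 [-0.03686681 -0.02368604 -0.03437551] [0.04766784 0.0236271  0.02189475]
roll centre tool x,z [-0.00268199  0.01765263] 0.00040953137138088663
scene 1264 [[-0.04260025 -0.02839697 -0.03213192]
 [ 0.02585259 -0.02208129  0.00672374]
 [ 0.05051461  0.0237025   0.0595374 ]]
```

```bash
python3 -m inch '[{"angular":[0,0,0],"linear":[3,-25,0],"claw":40},{"angular":[0,0,0],"linear":[3,-50,0],"claw":40},{"angular":[0,0,0],"linear":[4,-55,0],"claw":40},{"angular":[0,0,0],"linear":[4,-55,0],"claw":40},{"angular":[0,0,0],"linear":[4,-55,0],"claw":40},{"angular":[0,0,0],"linear":[2,-55,0],"claw":40},{"angular":[0,0,0],"linear":[2,-37,0],"claw":40},{"angular":[0,0,0],"linear":[0,-20,0],"claw":40},{"angular":[0,0,0],"linear":[0,0,0],"claw":40},{"angular":[0,0,0],"linear":[0,0,0],"claw":40}]'
python3 - <<'E'
from h import *
s,f=wrist(); T=s['tool_pos'];print(T,R.from_rotvec(s['ee_rot']).as_matrix().round(3))
P,d=cloud(f);x,y,z=[P[...,i] for i in range(3)]
m=(d>0)&(x>.45)&(x<.7)&(y<.08)&(y>-.08)&(z>.085)&(z<.125)
nc,lab,st,ce=cv2.connectedComponentsWithStats(m.astype(np.uint8))
for i in range(1,nc):
    if st[i,4]<150: continue
    q=P[lab==i]; print(st[i],q.min(0),q.max(0))
    for y0 in np.arange(-.08,.06,.02):
        k=q[(q[:,1]>=y0)&(q[:,1]<y0+.02)]
        if len(k)>9: print(y0.round(2),len(k),np.percentile(k[:,0],[2,98]),np.percentile(k[:,2],98))
cv2.imwrite('pics/e.png',f['image'])
E
```

```text
t: 7.32
tool_pos: [0.5831, -0.0838, 0.2353]
ee_rot: [0.009, -3.142, -0.001]
wrist_force: [0.8, 0.7, -2.5]
opening: 0.574
grip_force: 63.8
[ 0.58310966 -0.08382043  0.23527768] [[-1.    -0.006 -0.   ]
 [-0.006  1.     0.001]
 [ 0.     0.001 -1.   ]]
[ 311  142  102   80 3615] [ 0.54887502 -0.03746313  0.08506923] [0.61840145 0.05157609 0.11610096]
-0.04 539 [0.57190017 0.59501035] 0.1150741379278722
-0.02 663 [0.57171546 0.59523874] 0.11502265865607171
0.0 654 [0.57144736 0.59509001] 0.11512115103433589
0.02 1344 [0.54963824 0.6164388 ] 0.1146097766028805
0.04 415 [0.54942159 0.61524656] 0.11175655327153551
```

View pics/e.png

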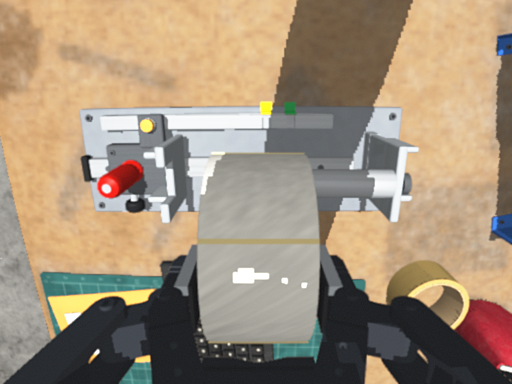

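The roll is in front of the spindle tip and aligned, and the guide is well behind it at (160,180). Shifting 2.5 mm, lowering, then sliding on.

```bash
python3 -m inch '[{"angular":[0,0,0],"linear":[2.5,-6,20],"claw":40},{"angular":[0,0,0],"linear":[0,0,40],"claw":40},{"angular":[0,0,0],"linear":[0,0,35],"claw":40},{"angular":[0,0,0],"linear":[0,0,18],"claw":40},{"angular":[0,0,0],"linear":[0,0,6],"claw":40},{"angular":[0,0,0],"linear":[0,0,0],"claw":40},{"angular":[0,0,0],"linear":[0,0,0],"claw":40},{"angular":[0,0,0],"linear":[0,0,0],"claw":40}]'
python3 - <<'E'
from h import *
s=r.read_state();print(s['tool_pos'],s['wrist_force'])
g=r.grab_frame('scene');P,d=cloud(g)
u0,v0,u1,v1=190,130,410,300
cv2.imwrite('pics/f.png',cv2.resize(g['image'][v0:v1,u0:u1],None,fx=3.4,fy=3.4,interpolation=cv2.INTER_CUBIC))
E
```

```text
t: 8.38
tool_pos: [0.5815, -0.0909, 0.1178]
ee_rot: [-0.008, 3.139, -0.001]
wrist_force: [-0.4, -0.5, -3.3]
opening: 0.579
grip_force: 63.7
[ 0.58153084 -0.09087508  0.11779314] [-0.43309389 -0.53945284 -3.29767344]
```

View pics/f.png

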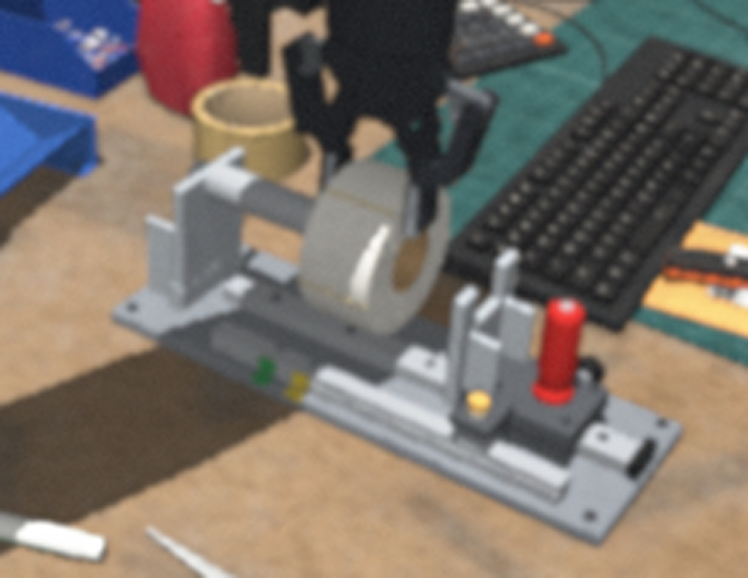

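The roll faces the spindle squarely, with the fingertips just above the core hole (405,235). Inserting with a force check.

```bash
python3 -m inch '[{"angular":[0,0,0],"linear":[0,6,1.5],"claw":40},{"angular":[0,0,0],"linear":[0,8,0],"claw":40},{"angular":[0,0,0],"linear":[0,8,0],"claw":40},{"angular":[0,0,0],"linear":[0,8,0],"claw":40},{"angular":[0,0,0],"linear":[0,0,0],"claw":40}]'
python3 -m inch '[{"angular":[0,0,0],"linear":[0,10,0],"claw":40},{"angular":[0,0,0],"linear":[0,12,0],"claw":40},{"angular":[0,0,0],"linear":[0,12,0],"claw":40},{"angular":[0,0,0],"linear":[0,10,0],"claw":40},{"angular":[0,0,0],"linear":[0,0,0],"claw":40}]'
```

```text
t: 9.05
tool_pos: [0.5805, -0.0599, 0.1148]
ee_rot: [0.01, -3.141, 0.0]
wrist_force: [-0.1, -0.4, -1.8]
opening: 0.576
grip_force: 63.7
t: 9.68
tool_pos: [0.5802, -0.0158, 0.1148]
ee_rot: [0.01, -3.142, 0.0]
wrist_force: [-0.7, -0.2, -2.5]
opening: 0.572
grip_force: 63.7
```

```bash
python3 -m inch '[{"angular":[0,0,0],"linear":[0,8,0],"claw":40},{"angular":[0,0,0],"linear":[0,6,0],"claw":40},{"angular":[0,0,0],"linear":[0,4,0],"claw":40},{"angular":[0,0,0],"linear":[0,3.5,0],"claw":40},{"angular":[0,0,0],"linear":[0,0,0],"claw":40}]'
python3 -m inch '[{"angular":[0,0,0],"linear":[0,0,1],"claw":40},{"angular":[0,0,0],"linear":[0,0,1],"claw":40},{"angular":[0,0,0],"linear":[0,0,0],"claw":40}]'
python3 - <<'E'
from h import *
s=r.read_state();print(s['tool_pos'],s['wrist_force'])
g=r.grab_frame('scene')
u0,v0,u1,v1=190,130,410,300
cv2.imwrite('pics/g.png',cv2.resize(g['image'][v0:v1,u0:u1],None,fx=3.4,fy=3.4,interpolation=cv2.INTER_CUBIC))
E
```

```text
t: 10.3
tool_pos: [0.5802, 0.005, 0.1148]
ee_rot: [-0.009, 3.142, -0.0]
wrist_force: [-0.8, 0.3, -2.3]
opening: 0.572
grip_force: 63.7
t: 10.68
tool_pos: [0.5801, 0.0047, 0.1126]
ee_rot: [0.008, -3.141, -0.0]
wrist_force: [-0.2, -0.6, -2.8]
opening: 0.576
grip_force: 63.7
[0.58005474 0.00474851 0.11264765] [-0.18583872 -0.59409729 -2.84545051]
```

View pics/g.png

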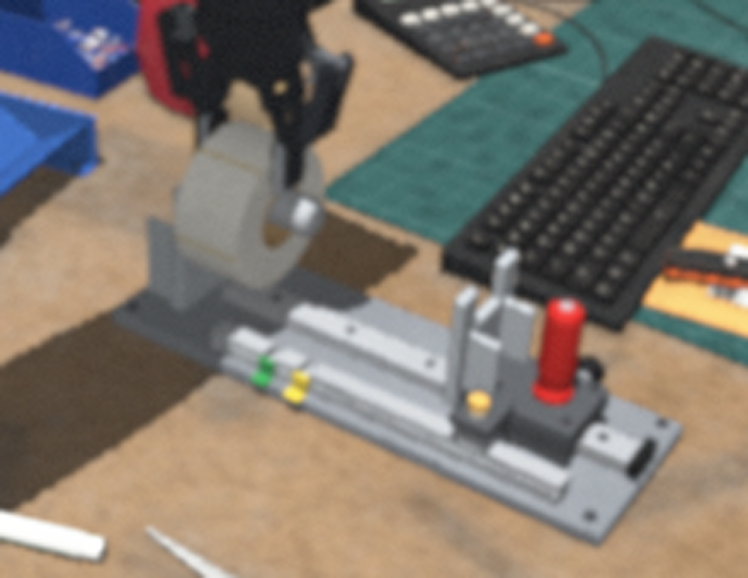

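The spindle tip shows through the core at (303,213), so the roll is on the spindle. Nudging it 1.5 mm, lowering to contact, then releasing.

```bash
python3 -m inch '[{"angular":[0,0,0],"linear":[0,1.5,0.5],"claw":40},{"angular":[0,0,0],"linear":[0,0,1],"claw":40},{"angular":[0,0,0],"linear":[0,0,0],"claw":40},{"angular":[0,0,0],"linear":[0,0,0],"claw":40}]'
python3 -m inch '[{"angular":[0,0,0],"linear":[0,0,0.7],"claw":40},{"angular":[0,0,0],"linear":[0,0,0],"claw":40},{"angular":[0,0,0],"linear":[0,0,0],"claw":40}]'
```

```text
t: 11.22
tool_pos: [0.5803, 0.0065, 0.1119]
ee_rot: [-0.008, 3.141, 0.0]
wrist_force: [-1.6, 1.0, 1.3]
opening: 0.572
grip_force: 64.2
t: 11.6
tool_pos: [0.5803, 0.0065, 0.1118]
ee_rot: [-0.008, 3.141, 0.0]
wrist_force: [-3.9, 0.9, 6.1]
opening: 0.575
grip_force: 64.8
```

```bash
python3 -m inch '[{"angular":[0,0,0],"linear":[0,0,-0.7],"claw":49},{"angular":[0,0,0],"linear":[0,0,0],"claw":54},{"angular":[0,0,0],"linear":[0,0,0],"claw":60},{"angular":[0,0,0],"linear":[0,0,0],"claw":64},{"angular":[0,0,0],"linear":[0,0,0],"claw":64}]'
python3 -m inch '[{"angular":[0,0,0],"linear":[0,0,-8],"claw":64},{"angular":[0,0,0],"linear":[0,0,-20],"claw":64},{"angular":[0,0,0],"linear":[0,0,-40],"claw":64},{"angular":[0,0,0],"linear":[0,0,-50],"claw":64},{"angular":[0,0,0],"linear":[0,0,-30],"claw":64},{"angular":[0,0,0],"linear":[0,0,0],"claw":64},{"angular":[0,0,0],"linear":[0,0,0],"claw":64}]'
python3 - <<'E'
from h import *
s,f=wrist(); T=s['tool_pos'];print(T,s['joints'].round(2))
P,d=cloud(f);x,y,z=[P[...,i] for i in range(3)]
m=(d>0)&(x>.5)&(x<.66)&(y<.1)&(y>-.12)&(z>.12)&(z<.16)
nc,lab,st,ce=cv2.connectedComponentsWithStats(m.astype(np.uint8))
for i in range(1,nc):
    if st[i,4]<150: continue
    q=P[lab==i]; print(st[i],np.percentile(q,[1,99],axis=0),cv2.minAreaRect((q[:,:2]*1000).astype(np.float32)))
hsv=cv2.cvtColor(f['image'],cv2.COLOR_BGR2HSV).astype(int);H,S=hsv[...,0],hsv[...,1]
m=(d>0)&(S>130)&((H<8)|(H>172))&(x>.5)&(x<.66)&(y<-.15)&(z>.02)
if m.sum()>20:
    q=P[m];t=q[q[:,2]>np.percentile(q[:,2],98)-.004];print('grip',len(q),t.mean(0),np.percentile(q,[1,99],axis=0))
g=r.grab_frame('scene')
u0,v0,u1,v1=190,130,410,300
cv2.imwrite('pics/i.png',cv2.resize(np.hstack([cv2.resize(g['image'][v0:v1,u0:u1],(497,384)),f['image']]),(800,305)))
E
```

```text
t: 12.22
tool_pos: [0.5802, 0.0063, 0.1112]
ee_rot: [-0.008, 3.142, -0.0]
wrist_force: [0.1, 0.1, -0.0]
opening: 0.75
grip_force: 0.0
t: 13.1
tool_pos: [0.5798, 0.0064, 0.2592]
ee_rot: [0.008, -3.141, -0.0]
wrist_force: [-0.5, 0.2, 0.0]
opening: 0.747
grip_force: 0.0
[0.57979981 0.00636279 0.2591745 ] [-0.08 -0.05  1.78 -0.    1.41 -1.66]
[ 228  137   60   92 5273] [[ 0.54292617 -0.01875212  0.12104055]
 [ 0.62499564  0.03011723  0.14515873]] ((584.38232421875, 5.681308746337891), (85.82819366455078, 50.21989059448242), 0.2909204661846161)
grip 1003 [ 0.58753454 -0.21643869  0.1058876 ] [[ 0.57662967 -0.22698982  0.04609853]
 [ 0.59776692 -0.20649761  0.10768623]]
```

View pics/i.png

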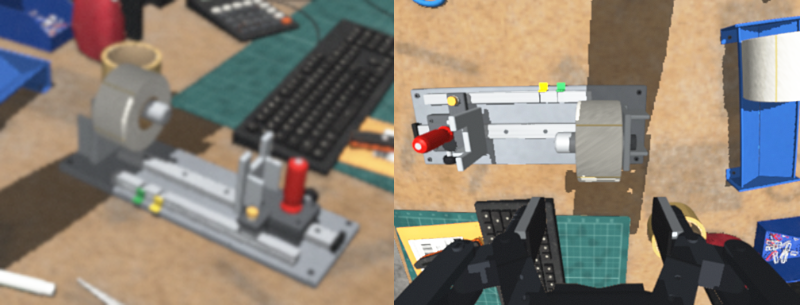

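The roll hangs on the spindle, with its faces at y −0.019 and +0.031. Turning 90° and going over the grip.

```bash
python3 -m inch '[{"angular":[0,0,0.1745],"linear":[0,0,0],"claw":55},{"angular":[0,0,0.1745],"linear":[0,0,0],"claw":55},{"angular":[0,0,0.1745],"linear":[0,0,0],"claw":55},{"angular":[0,0,0.1745],"linear":[0,0,0],"claw":55},{"angular":[0,0,0.1745],"linear":[0,0,0],"claw":55},{"angular":[0,0,0.1745],"linear":[0,0,0],"claw":55},{"angular":[0,0,0.1745],"linear":[0,0,0],"claw":55},{"angular":[0,0,0.1745],"linear":[0,0,0],"claw":55},{"angular":[0,0,0.1745],"linear":[0,0,0],"claw":55}]'
python3 -m inch '[{"angular":[0,0,0],"linear":[-30,1,0],"claw":55},{"angular":[0,0,0],"linear":[-50,1,0],"claw":55},{"angular":[0,0,0],"linear":[-55,2,0],"claw":55},{"angular":[0,0,0],"linear":[-55,2,0],"claw":55},{"angular":[0,0,0],"linear":[-34,0,0],"claw":55},{"angular":[0,0,0],"linear":[0,0,0],"claw":55},{"angular":[0,0,0],"linear":[0,0,0],"claw":55}]'
python3 - <<'E'
from h import *
s,f=wrist(); T=s['tool_pos'];print(T,R.from_rotvec(s['ee_rot']).as_matrix().round(3),s['joints'].round(2))
P,d=cloud(f);x,y,z=[P[...,i] for i in range(3)]
hsv=cv2.cvtColor(f['image'],cv2.COLOR_BGR2HSV).astype(int);H,S=hsv[...,0],hsv[...,1]
m=(d>0)&(S>130)&((H<8)|(H>172))&(x>.5)&(x<.66)&(y<-.15)&(z>.02)
q=P[m];t=q[q[:,2]>np.percentile(q[:,2],98)-.004];print('grip',len(q),t.mean(0),np.percentile(q,[1,99],axis=0))
for lo,hi in((.53,.57),(.605,.65)):
    k=(d>0)&(x>lo)&(x<hi)&(y>-.245)&(y<-.19)&(z>.02)&(z<.15); print(lo,np.percentile(z[k],[50,95,99.5]) if k.sum() else 0)
cv2.imwrite('pics/j.png',f['image'])
E
```

```text
t: 14.32
tool_pos: [0.5794, 0.0064, 0.2573]
ee_rot: [-2.22, -2.219, 0.003]
wrist_force: [-0.2, -0.2, -0.1]
opening: 0.642
grip_force: 0.0
t: 15.2
tool_pos: [0.587, -0.2169, 0.258]
ee_rot: [-2.214, -2.226, 0.001]
wrist_force: [-0.8, 0.9, 0.6]
opening: 0.645
grip_force: 0.0
[ 0.58695189 -0.21689988  0.25796902] [[-0.006  1.    -0.002]
 [ 1.     0.006  0.001]
 [ 0.001 -0.002 -1.   ]] [-0.44  0.06  1.68  0.    1.41 -0.45]
grip 606 [ 0.5879783  -0.21786145  0.10621501] [[ 0.57764785 -0.22793162  0.04359587]
 [ 0.6004069  -0.20692735  0.1080818 ]]
0.53 [0.04364126 0.05840217 0.06801494]
0.605 [0.04332798 0.04624184 0.08098476]
```

View pics/j.png

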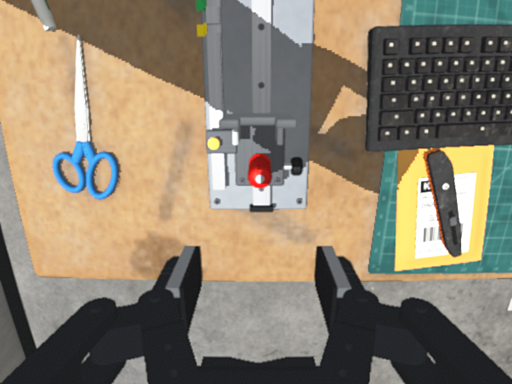

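The red grip at (259,172) is under the tool; the black clamp knob at (297,166) sits low beside it. Descending.

```bash
python3 -m inch '[{"angular":[0,0,0],"linear":[0,1,40],"claw":46},{"angular":[0,0,0],"linear":[0,0,50],"claw":46},{"angular":[0,0,0],"linear":[0,0,45],"claw":46},{"angular":[0,0,0],"linear":[0,0,30],"claw":46},{"angular":[0,0,0],"linear":[0,0,18],"claw":46},{"angular":[0,0,0],"linear":[0,0,8],"claw":46},{"angular":[0,0,0],"linear":[0,0,0],"claw":46},{"angular":[0,0,0],"linear":[0,0,0],"claw":46}]'
python3 -m inch '[{"angular":[0,0,0],"linear":[0,0,0],"claw":30},{"angular":[0,0,0],"linear":[0,0,0],"claw":15},{"angular":[0,0,0],"linear":[0,0,0],"claw":15},{"angular":[0,0,0],"linear":[0,0,0],"claw":15},{"angular":[0,0,0],"linear":[0,0,0],"claw":15}]' 60
```

```text
t: 16.25
tool_pos: [0.5895, -0.218, 0.07]
ee_rot: [2.213, 2.226, 0.001]
wrist_force: [0.0, -0.7, 0.1]
opening: 0.537
grip_force: 0.0
t: 16.88
tool_pos: [0.5882, -0.218, 0.0698]
ee_rot: [2.215, 2.228, -0.001]
wrist_force: [-4.4, 0.9, 5.8]
opening: 0.259
grip_force: 58.9
```

```bash
python3 -m inch '[{"angular":[0,0,0],"linear":[5,0,0],"claw":15},{"angular":[0,0,0],"linear":[12,0,0],"claw":15},{"angular":[0,0,0],"linear":[14,0,0],"claw":15},{"angular":[0,0,0],"linear":[14,0,0],"claw":15},{"angular":[0,0,0],"linear":[14,0,0],"claw":15},{"angular":[0,0,0],"linear":[14,0,0],"claw":15},{"angular":[0,0,0],"linear":[14,0,0],"claw":15},{"angular":[0,0,0],"linear":[12,0,0],"claw":15},{"angular":[0,0,0],"linear":[5,0,0],"claw":15},{"angular":[0,0,0],"linear":[0,0,0],"claw":15}]'
python3 -m inch '[{"angular":[0,0,0],"linear":[3,0,0],"claw":15},{"angular":[0,0,0],"linear":[3,0,0],"claw":15},{"angular":[0,0,0],"linear":[0,0,0],"claw":15}]'
```

```text
t: 18.12
tool_pos: [0.5873, -0.1135, 0.0697]
ee_rot: [-2.214, -2.227, 0.002]
wrist_force: [-5.3, 0.8, 7.9]
opening: 0.262
grip_force: 59.2
t: 18.5
tool_pos: [0.5873, -0.1079, 0.0697]
ee_rot: [-2.215, -2.227, 0.002]
wrist_force: [-6.1, -0.8, 8.5]
opening: 0.258
grip_force: 59.2
```

```bash
python3 -m inch '[{"angular":[0,0,0],"linear":[2,0,0],"claw":15},{"angular":[0,0,0],"linear":[0,0,0],"claw":15}]' | grep -E 'tool|wrist'
python3 -m inch '[{"angular":[0,0,0],"linear":[2,0,0],"claw":15},{"angular":[0,0,0],"linear":[0,0,0],"claw":15}]'| grep -E 'tool|wrist'
python3 -m inch '[{"angular":[0,0,0],"linear":[2,0,0],"claw":15},{"angular":[0,0,0],"linear":[0,0,0],"claw":15}]'| grep -E 'tool|wrist'
python3 -m inch '[{"angular":[0,0,0],"linear":[2,0,0],"claw":15},{"angular":[0,0,0],"linear":[0,0,0],"claw":15}]'| grep -E 'tool|wrist'
python3 -m inch '[{"angular":[0,0,0],"linear":[2,0,0],"claw":15},{"angular":[0,0,0],"linear":[0,0,0],"claw":15}]'| grep -E 'tool|wrist'
python3 -m inch '[{"angular":[0,0,0],"linear":[2,0,0],"claw":15},{"angular":[0,0,0],"linear":[0,0,0],"claw":15}]'| grep -E 'tool|wrist'
python3 -m inch '[{"angular":[0,0,0],"linear":[2,0,0],"claw":15},{"angular":[0,0,0],"linear":[0,0,0],"claw":15}]'| grep -E 'tool|wrist'
python3 -m inch '[{"angular":[0,0,0],"linear":[3,0,0],"claw":15},{"angular":[0,0,0],"linear":[3,0,0],"claw":15},{"angular":[0,0,0],"linear":[0,0,0],"claw":15}]'| grep -E 'tool|wrist'
```

```text
tool_pos: [0.5873, -0.106, 0.0697]
wrist_force: [-7.6, -1.0, 8.1]
tool_pos: [0.5873, -0.1037, 0.0697]
wrist_force: [-6.1, 0.7, 8.0]
tool_pos: [0.5873, -0.1011, 0.0698]
wrist_force: [-6.2, 3.4, 8.6]
tool_pos: [0.5872, -0.0994, 0.0697]
wrist_force: [-5.9, 0.9, 7.6]
tool_pos: [0.5872, -0.0989, 0.0697]
wrist_force: [-7.0, -4.9, 7.4]
tool_pos: [0.5872, -0.0981, 0.0698]
wrist_force: [-6.6, -8.2, 5.7]
tool_pos: [0.5872, -0.0947, 0.0697]
wrist_force: [-6.0, -1.9, 6.8]
tool_pos: [0.5871, -0.0879, 0.0697]
wrist_force: [-6.0, -1.1, 7.8]
```

The yellow notch was felt at y ≈ −0.099 and passed, so green should be at y ≈ −0.073.

```bash
python3 -m inch '[{"angular":[0,0,0],"linear":[4,0,0],"claw":15},{"angular":[0,0,0],"linear":[4,0,0],"claw":15},{"angular":[0,0,0],"linear":[0,0,0],"claw":15}]'| grep -E 'tool|wrist'
python3 -m inch '[{"angular":[0,0,0],"linear":[2,0,0],"claw":15},{"angular":[0,0,0],"linear":[0,0,0],"claw":15}]'| grep -E 'tool|wrist'
python3 -m inch '[{"angular":[0,0,0],"linear":[2,0,0],"claw":15},{"angular":[0,0,0],"linear":[0,0,0],"claw":15}]'| grep -E 'tool|wrist'
python3 -m inch '[{"angular":[0,0,0],"linear":[1.5,0,0],"claw":15},{"angular":[0,0,0],"linear":[0,0,0],"claw":15}]'| grep -E 'tool|wrist'
python3 -m inch '[{"angular":[0,0,0],"linear":[1,0,0],"claw":15},{"angular":[0,0,0],"linear":[0,0,0],"claw":15}]'| grep -E 'tool|wrist'
```

```text
tool_pos: [0.5871, -0.0798, 0.0698]
wrist_force: [-6.5, -0.1, 7.6]
tool_pos: [0.587, -0.0776, 0.0697]
wrist_force: [-7.2, 0.5, 8.5]
tool_pos: [0.587, -0.075, 0.0697]
wrist_force: [-7.0, 3.7, 9.0]
tool_pos: [0.587, -0.0735, 0.0697]
wrist_force: [-6.7, 2.4, 8.8]
tool_pos: [0.587, -0.0733, 0.0698]
wrist_force: [-6.6, -0.0, 7.6]
```

```bash
python3 -m inch '[{"angular":[0,0,0],"linear":[0.3,0,0],"claw":15},{"angular":[0,0,0],"linear":[0,0,0],"claw":15},{"angular":[0,0,0],"linear":[0,0,0],"claw":15},{"angular":[0,0,0],"linear":[0,0,0],"claw":15}]'
python3 - <<'E'
from h import *
g=r.grab_frame('scene')
u0,v0,u1,v1=130,130,410,300
cv2.imwrite('pics/k.png',cv2.resize(g['image'][v0:v1,u0:u1],None,fx=2.8,fy=2.8,interpolation=cv2.INTER_CUBIC))
E
```

```text
t: 22.5
tool_pos: [0.587, -0.0732, 0.0697]
ee_rot: [-2.215, -2.227, 0.003]
wrist_force: [-7.1, -1.9, 7.1]
opening: 0.26
grip_force: 59.2
```

View pics/k.png

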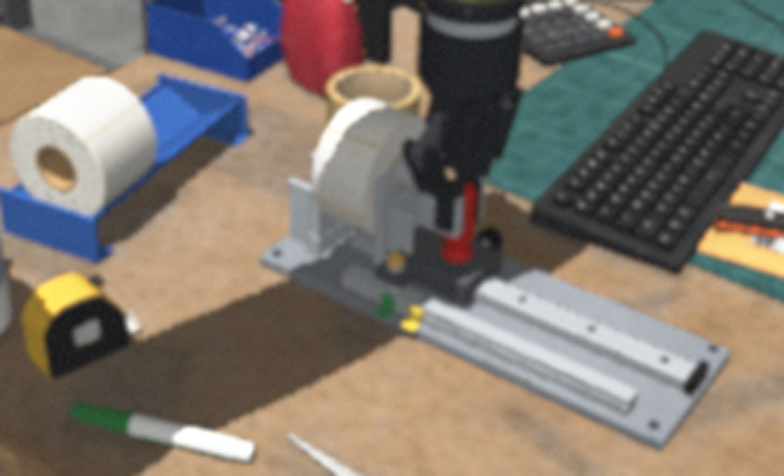

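The carriage's ball (397,262) lines up with the green notch (387,305). The roll hangs between the cheeks, the red grip is held, and the wide roll is still in the rack. Handing in.

```bash
python3 -c "
from rig import r
print(r.close_job())"
```

```text
the job is handed in; nothing more can be done
None
```

The narrow roll hangs on the spindle and the guide rests in the green notch with the red grip still held. The wide roll is still in the rack, and the job was handed in at about 22.5 s; no verdict came back.

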